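Gauge the gap of a bench vial clamp

ROBOT

A 7-joint arm with a two-finger parallel gripper is mounted at the origin on the work surface. World frame = base frame: x ahead of the robot, y to its left, z up, the work surface at z = 0. Lengths are in m, angles in degrees, forces in N, time in s.
With the tool pointing down it reaches from about 0.35 to 0.9 m from the base axis. Payload 8.1 kg.
Tool frame: the origin (TCP) lies at the centre of the arm's flange, where the gripper is bolted on; the fingertips stand 173 mm ahead of it and the grasp point (between the pads) lies bot.grasp_offset ahead of it (bot.grasp_offset is the distance from the TCP to the grasp point, in m); z points along the fingers, x is the direction in which the jaws open and shut, and the axes are right-handed (so a half turn about z gives the same grasp; the last joint's range is limited). The gripper opens to 85 mm and grips with 20 to 120 N. Pads are 22 mm wide; open, the fingers measure 114 mm over their backs; the gripper's body (76 mm by 85 mm) begins 54 mm behind the grasp point. The pads swing forward as they close: fully open they stand 13 mm farther back than shut.
Start: joints at [-75.092, 24.895, 1.432, 90.138, -0.665, 64.973, -4.303], TCP at [0.222, 0.584, 0.405] pointing down, gripper open.
Joint ranges: [-149.89, 149.89], [-25.12, 119.58], [-72.63, 75.52], [4.76, 147.25], [-75.54, 255.54], [6.69, 114.76], [-157.13, 157.13]. Speed limits (degrees/s): [127.2, 127.2, 172.46, 172.46, 180, 180, 180].

INTERFACE

Orientations are given as a 3x3 rotation matrix whose columns are the frame's x, y, z axes.
In Python, from cell import sensors, imaging, bot gives the robot as it stands.
- The arm moves only by the tool servo_tool, never from a script. Its argument "rows" is a list of rows, each a list of 7 numbers: the finger opening in mm, from 0 to 85.4, then the shift along the tool's x, y, z in mm, then the turn, a rotation vector about the tool's x, y, z in rad. In form: [[grip, tx, ty, tz, ax, ay, az], ...]. A call has 1 to 12 rows; each row is the pose to reach, as a shift and turn from the pose commanded when the call began, along the tool's axes at that moment; what a row does not reach only later rows make up. A row lasts 1/8 s, in which the tool goes at most 62.5 mm and 10.7 degrees, less where a joint would pass 70% of its speed; a pose out of reach is approached as far as the arm can. A call with a gripper value outside its range is refused whole. The fingers move at their own pace and stop on an object; "squeeze" is the grip in N (left out, the last holds). Time passes only in rows, so rows that repeat a pose let the fingers close. It gives the time, the measured TCP pose, the force and the opening at its end, in the units of the state.
- sensors.read_state(): the state, without advancing time (a new reading comes with each control period).
- imaging.read_camera(name): name is "side" or "top"; returns a dict with "pixels" (400x640x3 uint8, red, green, blue), "range_z" (400x640 float32, m along the optical axis (not along the pixel's ray), 0 where there is no reading), "fx", "fy", "cx", "cy" (pixels), "k1" (the pictures are not rectified: a ray, as slopes to the right and down, at radius r is drawn at 1 + k1 r^2 times it, then the intrinsics apply), "R" (3x3) and "t" (3): a world point X has camera coordinates R X + t. Camera axes: x right, y down, z forward; pixel columns grow to the right and rows downward; lengths in m; the calibration is good to about 2 mm. A picture is of the moment at which its call begins.
- bot.close_job(): hands the job in, once; it reports no verdict.
The state is a dict: "t": time; "joint_positions": joint angles; "joint_velocities": joint speeds; "joint_efforts": joint torques, N m; "tool_pos": TCP position; "tool_rot": TCP orientation; "contact_force": force on the tool from outside, world axes, zero at the start; "ft_torque": the same for the moment, N m; "grip_width": finger opening in m.
Only numpy, scipy, OpenCV 4.12 (cv2) and the standard library are available. Lean on these libraries where they do the work, as an engineer would, in place of code of your own. Each camera call takes 0.05 s, during which the arm holds its last target. There are 200 camera calls.

TASK

Find the gap of the bench vial clamp with the gauge leaves: starting with the thinnest and going up one at a time, slide each leaf gently down into the gap until it stands on the gap's floor, without forcing it. Put each leaf that goes in loose into the steel tray before trying the next; leave the first one that binds against the sprung pad standing fully home in the gap, let go, and leave the thicker leaves in the rack and the other things on the bench alone.

Things in the scene. Friction and masses are not known exactly. Their poses are not given: they have to be found in the camera images.
- clamp: bench vial clamp, fixed: aluminium base plate 120 (x) x 130 (y) x 15 mm; origin: centre of its underside, on the table. On it, going towards +y: grey spring housing (70 mm wide, y -57 to -35 mm, top 51 mm above the table), grey sprung pad, the gap, and a taller, rigid aluminium fence. The gap runs along x, is open above and at both x ends, and its width lies along y.
- gap_floor (a point): on the gap's floor (15 mm above the table), in line with the pad's face at rest, midway along the gap. Axes as the clamp's: x along the gap, +y from pad to fence, z up. A leaf is fully home when its foot stands on this floor. Pressing a leaf on the clamp with over 30 N is forcing it.
- fence_line (a point): 60 mm above the gap floor (75 mm above the table), straight above gap_floor: level with the fence's top. The fence is 60 mm wide (x), 10 mm thick; its flat upright face looks to -y and is set somewhere 9 to 15 mm in +y from here: unknown. It is 18 mm taller than the pad: a leaf with its foot 60 to 73 mm above the table can be slid in +y until it touches it, then down along it.
- pad: grey sprung pad, 50 mm wide (x), 12 mm thick; origin in its face at the gap floor, axes as the clamp's. Face upright for 30 mm, then leaning back 20 degrees as a lead-in up to 42 mm above the gap floor. Rests on a stop with 3 N spring load; pushed to -y it yields up to 3.5 mm (1 N per mm), then is solid.
- pad_top (a point): midway on the top edge of the pad's lead-in, 42 mm above the gap floor. How leaves behave: a loose one has about 2 mm of play across the gap or more; the next, 4 mm thicker, wedges the pad back about 2 mm and binds (held by about 5 N; some 5 to 20 N of push to slide it down); a still thicker one stops solid at the mouth.
- rack: white plastic leaf rack, 70 (x) x 240 (y) x 40 mm, fixed; origin: centre of its underside. Four upright slots 32 mm deep, 2 mm larger than their leaves, at rack x = 0, y = +90, +30, -30, -90 mm: leaves in order of thickness, thinnest at +y, thickness along y.
- leaf1: gauge leaf 1, the thinnest of four plain steel slabs: 40 mm wide (its x) x 8 mm thick (its y) x 110 mm tall (its z), 110 g nominal (varies by up to 30 %). Origin: centre of its foot. It starts upright in its slot of the rack, yawed with the rack, foot 8 mm above the table, top at 118 mm. Grip it across its thickness near the top.
- leaf2: gauge leaf 2, the second thinnest of four plain steel slabs: 40 mm wide (its x) x 12 mm thick (its y) x 110 mm tall (its z), 150 g nominal (varies by up to 30 %). Origin: centre of its foot. It starts upright in its slot of the rack, yawed with the rack, foot 8 mm above the table, top at 118 mm. Grip it across its thickness near the top.
- leaf3: gauge leaf 3, the third thinnest of four plain steel slabs: 40 mm wide (its x) x 16 mm thick (its y) x 110 mm tall (its z), 190 g nominal (varies by up to 30 %). Origin: centre of its foot. It starts upright in its slot of the rack, yawed with the rack, foot 8 mm above the table, top at 118 mm. Grip it across its thickness near the top.
- leaf4: gauge leaf 4, the thickest of four plain steel slabs: 40 mm wide (its x) x 20 mm thick (its y) x 110 mm tall (its z), 230 g nominal (varies by up to 30 %). Origin: centre of its foot. It starts upright in its slot of the rack, yawed with the rack, foot 8 mm above the table, top at 118 mm. Grip it across its thickness near the top.
- leaf1_mid (a point): centre of gauge leaf 1, 55 mm above its foot; axes as the leaf's
- leaf2_mid (a point): centre of gauge leaf 2, 55 mm above its foot; axes as the leaf's
- leaf3_mid (a point): centre of gauge leaf 3, 55 mm above its foot; axes as the leaf's
- tray: shallow steel tray, 170 (x) x 250 (y) x 25 mm, walls and floor 4 mm thick, fixed. Origin: centre of its underside. Leaves may stand or lie in it.
- vial: amber vial, diameter 32 mm, 55 mm tall, bystander. Origin: centre of its underside.
- tipbox: blue pipette-tip box with clear lid, 120 x 85 x 71 mm, bystander. Origin: centre of its underside.
- wellplate: clear multi-well plate, 85 x 127 x 14 mm, bystander. Origin: centre of its underside.

How it is judged (in metres and radians):
On the way, in this order (a step that is already met when the one before it is completed fails the run):
1. the thinnest leaf stands fully home in the gap (z of leaf1 in the frame of gap_floor between -0.004 and 0.003 m and x of leaf1 in the frame of gap_floor between -0.012 and 0.012 m and y of leaf1 in the frame of gap_floor between -0.002 and 0.016 m and angle between leaf1's own z axis and vertical below 0.15 rad), for 0.1 s.
2. the thinnest leaf is in the tray, let go (x of leaf1_mid in the frame of tray between -0.083 and 0.083 m and y of leaf1_mid in the frame of tray between -0.123 and 0.123 m and z of leaf1_mid in the frame of tray between -0 and 0.085 m and contact force between the fingers and leaf1 below 0.1 N), for 0.2 s.
3. the second thinnest leaf stands fully home in the gap, still touched by the fingers (z of leaf2 in the frame of gap_floor between -0.004 and 0.003 m and x of leaf2 in the frame of gap_floor between -0.012 and 0.012 m and y of leaf2 in the frame of gap_floor between -0.002 and 0.016 m and angle between leaf2's own z axis and vertical below 0.15 rad and contact force between the fingers and leaf2 above 0.5 N), for 0.05 s.
4. a leaf stands fully home in the gap, gripped by the pad, let go ((((z of leaf2 in the frame of gap_floor between -0.004 and 0.003 m and x of leaf2 in the frame of gap_floor between -0.012 and 0.012 m and y of leaf2 in the frame of gap_floor between -0.002 and 0.016 m and angle between leaf2's own z axis and vertical below 0.15 rad) and contact force between leaf2 and pad above 2 N and contact force between the fingers and leaf2 below 0.1 N) or ((z of leaf3 in the frame of gap_floor between -0.004 and 0.003 m and x of leaf3 in the frame of gap_floor between -0.012 and 0.012 m and y of leaf3 in the frame of gap_floor between -0.002 and 0.016 m and angle between leaf3's own z axis and vertical below 0.15 rad) and contact force between leaf3 and pad above 2 N and contact force between the fingers and leaf3 below 0.1 N))), for 0.2 s.
At the end, for the whole second after the job is handed in: The first leaf to bind stands in the gap: foot within 3 mm of the floor, 12 mm of mid-length, upright (0.15 rad), pad pressing over 2 N, let go, at rest. Every thinner leaf is at rest inside the tray; every thicker leaf is within 6 mm of its start in the rack, upright (0.15 rad) (((((z of leaf2 in the frame of gap_floor between -0.004 and 0.003 m and x of leaf2 in the frame of gap_floor between -0.012 and 0.012 m and y of leaf2 in the frame of gap_floor between -0.002 and 0.016 m and angle between leaf2's own z axis and vertical below 0.15 rad) and contact force between leaf2 and pad above 2 N and contact force between the fingers and leaf2 below 0.1 N) and linear speed of each of leaf2, leaf1 below 0.02 m/s and (x of leaf1_mid in the frame of tray between -0.083 and 0.083 m and y of leaf1_mid in the frame of tray between -0.123 and 0.123 m and z of leaf1_mid in the frame of tray between -0 and 0.085 m) and (distance of leaf3 from where it was at the start of the episode below 0.006 m and angle between leaf3's own z axis and vertical below 0.15 rad) and (distance of leaf4 from where it was at the start of the episode below 0.006 m and angle between leaf4's own z axis and vertical below 0.15 rad)) or (((z of leaf3 in the frame of gap_floor between -0.004 and 0.003 m and x of leaf3 in the frame of gap_floor between -0.012 and 0.012 m and y of leaf3 in the frame of gap_floor between -0.002 and 0.016 m and angle between leaf3's own z axis and vertical below 0.15 rad) and contact force between leaf3 and pad above 2 N and contact force between the fingers and leaf3 below 0.1 N) and linear speed of each of leaf3, leaf1, leaf2 below 0.02 m/s and (x of leaf1_mid in the frame of tray between -0.083 and 0.083 m and y of leaf1_mid in the frame of tray between -0.123 and 0.123 m and z of leaf1_mid in the frame of tray between -0 and 0.085 m) and (x of leaf2_mid in the frame of tray between -0.083 and 0.083 m and y of leaf2_mid in the frame of tray between -0.123 and 0.123 m and z of leaf2_mid in the frame of tray between -0 and 0.085 m) and (distance of leaf4 from where it was at the start of the episode below 0.006 m and angle between leaf4's own z axis and vertical below 0.15 rad)))); the robot touches nothing.
It fails at once if a leaf put to the clamp before the next thinner one is in the tray ((contact force between leaf2 and clamp above 0.5 N and not (x of leaf1_mid in the frame of tray between -0.083 and 0.083 m and y of leaf1_mid in the frame of tray between -0.123 and 0.123 m and z of leaf1_mid in the frame of tray between -0 and 0.085 m)) or (contact force between leaf3 and clamp above 0.5 N and not (x of leaf2_mid in the frame of tray between -0.083 and 0.083 m and y of leaf2_mid in the frame of tray between -0.123 and 0.123 m and z of leaf2_mid in the frame of tray between -0 and 0.085 m)) or (contact force between leaf4 and clamp above 0.5 N and not (x of leaf3_mid in the frame of tray between -0.083 and 0.083 m and y of leaf3_mid in the frame of tray between -0.123 and 0.123 m and z of leaf3_mid in the frame of tray between -0 and 0.085 m))).
It fails at once if a leaf forced: pressed on the clamp with more than 30 N (contact force between any of leaf1, leaf2, leaf3, leaf4 and clamp above 30 N).
It fails at once if the clamp struck by the arm or the fingers (over 15 N) (contact force between any of the arm, the fingers and clamp above 15 N).
It fails at once if vial, tip box or well plate moved over 15 mm (distance of any of vial, tipbox, wellplate from where it was at the start of the episode above 0.015 m).
It also fails if it takes over 72 s, if anything falls off the work surface, if the arm or the gripper's body presses on something with over 40 N, if the wrist force passes 120 N, or if a joint passes its speed limit or range.

## Working session

There is one attempt and no reset: what is moved stays moved. The work goes in short steps, Python scripts to look and compute and a tool call to move; the robot and the scene stay as the last step left them, time stands still between calls to the robot, and variables do not carry over. Pictures are saved under pics/ and viewed, about 8 in all and at most 12, crops included, and the job is handed in when it is done.

Besides the shell and the picture viewer there is one more tool, called after ">>>" as name([rows], argument=value, ...), one row to a line, values as JSON. servo_tool: Moves the arm, as the interface text tells. Its arguments: {"type":"object","properties":{"rows":{"type":"array","items":{"type":"array","items":{"type":"number"}}},"squeeze":{"type":"number"}},"required":["rows"]}

```bash
ls; mkdir -p pics; python3 - <<'E'
from cell import sensors, imaging, bot
import cv2,numpy as np
print(bot.grasp_offset); s=sensors.read_state(); print(s)
for n in("top","side"):
    c=imaging.read_camera(n); np.savez(f"pics/{n}0.npz",**c)
    cv2.imwrite(f"pics/{n}0.png",c["pixels"][...,::-1])
    print({k:c[k] for k in("fx","fy","cx","cy","k1","R","t")})
E
```

```text
pics
0.1547
{'t': 0.0, 'joint_positions': array([-75.09278041,  24.93542101,   1.43011909,  90.18940456,
        -0.66370674,  64.97269114,  -4.30284847]), 'joint_velocities': array([-0.03565853,  0.00015671,  0.08084464, -0.07700911,  0.0116125 ,
        0.08080269, -0.0109613 ]), 'joint_efforts': array([-1.06313724e-03, -6.70475936e+01,  1.02447566e+00, -3.16211164e+01,
        1.55898405e-02,  1.26133140e-02,  1.01768347e-05]), 'tool_pos': array([0.22174006, 0.58409131, 0.40393474]), 'tool_rot': array([[ 3.54921512e-01,  9.34896012e-01, -4.09472880e-04],
       [ 9.34894816e-01, -3.54921717e-01, -1.50251428e-03],
       [-1.55002543e-03,  1.50460567e-04, -9.99998787e-01]]), 'contact_force': array([-0.37311216,  0.50365774,  0.30312968]), 'ft_torque': array([-0.00423055, -0.03169164, -0.01540793]), 'grip_width': 0.085671795064851}
{'fx': 479.00492700559215, 'fy': 479.00492700559215, 'cx': 312.2994758820756, 'cy': 201.5579641615727, 'k1': -0.08541371240275707, 'R': array([[-2.27804585e-02, -9.99737071e-01, -2.61542800e-03],
       [-9.96079158e-01,  2.29206433e-02, -8.54456225e-02],
       [ 8.54831036e-02,  6.58682859e-04, -9.96339403e-01]]), 't': array([-0.00525634,  0.61707075,  1.32635628])}
{'fx': 401.84478239898056, 'fy': 401.84478239898056, 'cx': 319.67507577203554, 'cy': 202.29173214282088, 'k1': 0.0009158179160550522, 'R': array([[ 0.8986376 , -0.43803412,  0.02401215],
       [-0.23167723, -0.52034782, -0.82192689],
       [ 0.37252669,  0.73305134, -0.56908664]]), 't': array([-0.54702293,  0.20549459,  0.78512923])}
```

View pics/top0.png

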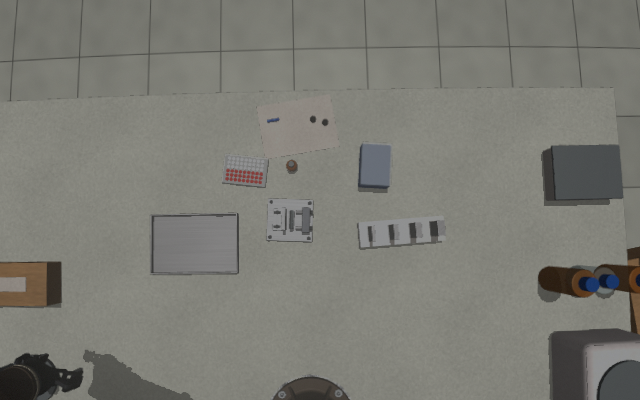

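View pics/side0.png

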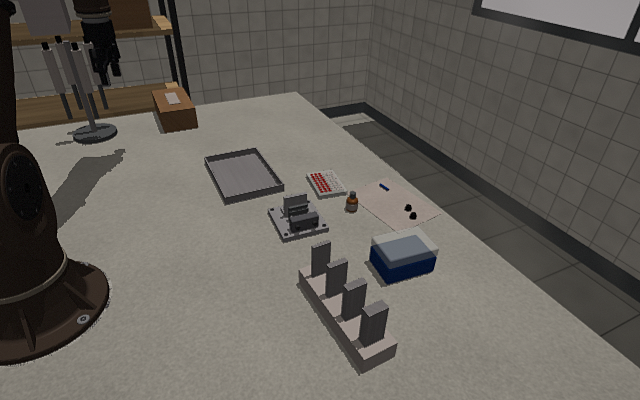

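Top view: tray at about (195,243), clamp at (290,220), rack at (402,232) with the thinnest leaf at left (372,233). The side view agrees. Next, enlarged crops.

```bash
cat > h.py <<'E'
import numpy as np,cv2
def load(n,i=0): return dict(np.load(f"pics/{n}{i}.npz"))
def ray(c,u,v):
    K=np.array([[c["fx"],0,c["cx"]],[0,c["fy"],c["cy"]],[0,0,1]])
    # small-distortion inverse through OpenCV
    p=cv2.undistortPoints(np.array([[[u,v]]],float).reshape(-1,1,2),K,np.array([float(c["k1"]),0,0,0]))[:,0]
    return np.c_[p,np.ones(len(p))]
def onplane(c,u,v,z):
    d=ray(c,u,v)[0]; R,t=c["R"],c["t"]; o=-R.T@t; w=R.T@d
    return o+w*(z-o[2])/w[2]
def cloud(c,u0,u1,v0,v1):
    V,U=np.mgrid[v0:v1,u0:u1]; K=np.array([[c["fx"],0,c["cx"]],[0,c["fy"],c["cy"]],[0,0,1]])
    p=cv2.undistortPoints(np.stack([U.ravel(),V.ravel()],1).astype(float).reshape(-1,1,2),K,np.array([float(c["k1"]),0,0,0]))[:,0]
    z=c["range_z"][v0:v1,u0:u1].ravel(); P=np.c_[p*z[:,None],z]
    return ((P-c["t"])@c["R"])[z>0]
E
python3 - <<'E'
from h import *
c=load("top")
im=c["pixels"][...,::-1]
a=cv2.resize(im[190:250,255:325],None,fx=8,fy=8,interpolation=cv2.INTER_CUBIC)
b=cv2.resize(im[208:256,350:450],None,fx=8,fy=8,interpolation=cv2.INTER_CUBIC)
w=cv2.resize(im[205:280,145:245],None,fx=2,fy=2)
o=np.zeros((480,800,3),np.uint8);o[:480,:560]=a;o[:150,600:800]=w;cv2.imwrite("pics/clampA.png",o)
cv2.imwrite("pics/rackA.png",b)
s=load("side")
a=cv2.resize(s["pixels"][180:250,255:345,::-1],None,fx=6,fy=6,interpolation=cv2.INTER_CUBIC)
cv2.imwrite("pics/sideclamp.png",a)
def rect(P,lo,hi,n):
    Q=P[(P[:,2]>lo)&(P[:,2]<hi)]; print(n,len(Q),np.median(Q[:,2]),cv2.minAreaRect((Q[:,:2]*1000).astype(np.float32)))
rect(cloud(c,350,452,208,256),.03,.045,"rack")
rect(cloud(c,262,318,194,248),.01,.02,"clampbase")
rect(cloud(c,262,318,194,248),.068,.08,"fence")
rect(cloud(c,262,318,194,248),.045,.053,"housing")
rect(cloud(c,262,318,194,248),.054,.06,"pad")
rect(cloud(c,145,245,205,280),.02,.03,"tray")
P=cloud(c,350,452,190,256);Q=P[P[:,2]>.105]
l=cv2.kmeans(Q[:,1:2].astype(np.float32),4,None,(3,50,1e-6),10,cv2.KMEANS_PP_CENTERS)[1].ravel()
for k in range(4): rect(Q[l==k],0,1,f"leaf")
E
```

```text
rack 1401 0.04094535089095363 ((527.5557250976562, -267.0891418457031), (70.47525024414062, 239.95762634277344), 3.263875961303711)
clampbase 1150 0.01588371493172619 ((558.2711791992188, 46.794517517089844), (130.197265625, 140.04820251464844), 86.84928131103516)
fence 81 0.07611044251877955 ((568.3243408203125, 60.49213409423828), (10.12032699584961, 57.506080627441406), 85.7906723022461)
housing 165 0.050404093610958885 ((566.0269165039062, 24.013370513916016), (66.37496185302734, 69.40137481689453), 88.70233154296875)
pad 83 0.05584008651742235 ((569.1458740234375, 16.972152709960938), (63.509002685546875, 68.09994506835938), 73.27532958984375)
tray 453 0.02522501536077804 ((507.2524719238281, 319.95281982421875), (251.0801239013672, 169.762451171875), 89.29535675048828)
leaf 56 0.11853434807851244 ((522.8546142578125, -177.32913208007812), (37.36994552612305, 8.331790924072266), 4.070169448852539)
leaf 139 0.11912359737156372 ((532.3580322265625, -355.9144592285156), (39.94074630737305, 22.62346839904785), 1.5633299350738525)
leaf 112 0.11884800962785802 ((529.1603393554688, -295.3233337402344), (40.242305755615234, 17.1738338470459), 6.309281826019287)
leaf 84 0.11821733693783322 ((525.5244750976562, -237.2125244140625), (39.7044792175293, 12.58205509185791), 3.097510576248169)
```

View pics/clampA.png

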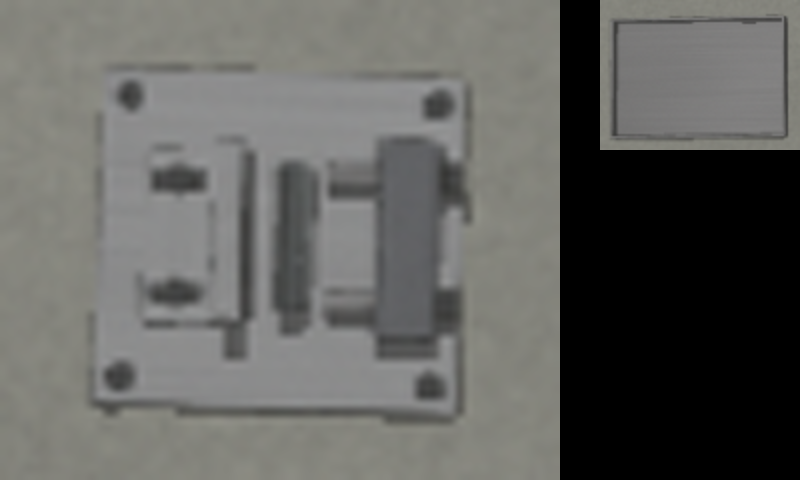

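View pics/rackA.png

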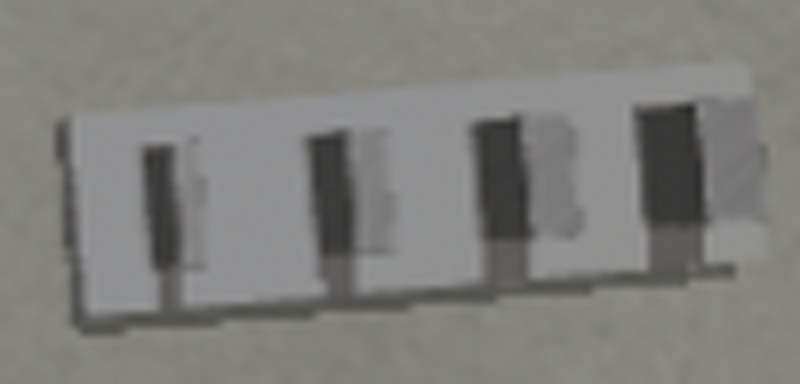

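Clamp crop: base corners ≈ (105,70), (467,80), (93,403), (460,415); the fence is at left, the pad at (295,245), the housing at (410,240). Rack crop: leaves in order, thinnest at left. Refining the clamp pose.

```bash
python3 - <<'E'
from h import *
c=load("top"); print("cam",-c["R"].T@c["t"])
k=[(105,70),(467,80),(93,403),(460,415)]
W=np.array([onplane(c,255+(u+.5)/8-.5,190+(v+.5)/8-.5,.015) for u,v in k])[:,:2]*1000
print(W.round(1),W.mean(0).round(1))
for a,b in((1,0),(3,2)): d=W[b]-W[a];print("len",np.hypot(*d),"yaw",np.degrees(np.arctan2(-d[0],d[1])))
for a,b in((2,0),(3,1)): d=W[b]-W[a];print("len",np.hypot(*d),"yaw",np.degrees(np.arctan2(d[1],d[0])))
for n,(u0,u1,v0,v1) in dict(top=(262,318,194,248),side=(255,345,180,250)).items():
    cc=load(n);P=cloud(cc,u0,u1,v0,v1)*1000
    Q=P[(abs(P[:,0]-560)<80)&(abs(P[:,1]-46)<75)]
    for lo,hi,nm in((11,19,"base"),(70,80,"fence"),(48.5,54,"housing"),(55,60,"pad")):
        q=Q[(Q[:,2]>lo)&(Q[:,2]<hi)]
        if nm=="pad": q=q[(q[:,1]<52)&(q[:,1]>22)]
        if nm=="housing": q=q[q[:,1]<18]
        if len(q)<8: continue
        (x,y),(w,h),a=cv2.minAreaRect(q[:,:2].astype(np.float32));print(n,nm,len(q),[round(float(t),1) for t in(x,y,w,h,a)],"med z",np.median(q[:,2]).round(1),"xr",np.percentile(q[:,0],[1,99]).round(1),"yr",np.percentile(q[:,1],[1,99]).round(1))
        if nm=="fence" : print(np.polyfit(q[:,0],q[:,1],1),"deg",np.degrees(np.arctan(np.polyfit(q[:,0],q[:,1],1)[0])))
E
```

```text
cam [ 0.50115052 -0.02027227  1.37421327]
[[630.  107.6]
 [623.4 -21.3]
 [511.7 113.7]
 [504.6 -16.1]] [567.4  46. ]
len 129.12376464156264 yaw -2.909446424920815
len 130.0340759310387 yaw -3.1347516868839262
len 118.46970612065275 yaw -2.9416451826277914
len 118.98400595582964 yaw -2.5036337454589717
top base 1002 [568.1, 46.3, 130.4, 120.1, 87.0] med z 15.6 xr [506.5 627.5] yr [-18.3 111. ]
top fence 80 [568.3, 60.7, 9.7, 57.5, 85.8] med z 76.1 xr [539.8 596.9] yr [55.1 67. ]
[-7.03937826e-02  1.00642527e+02] deg -4.026624391192023
top housing 136 [565.4, 0.5, 19.4, 69.3, 88.7] med z 51.6 xr [530.8 600. ] yr [-9.8 10.7]
top pad 33 [567.2, 40.3, 5.7, 44.0, 88.8] med z 57.3 xr [545.3 588.3] yr [37.1 43.5]
side base 730 [566.2, 44.5, 133.2, 121.3, 86.2] med z 14.9 xr [505.1 625.6] yr [-21.7 109. ]
side fence 93 [566.9, 59.9, 13.8, 59.4, 87.4] med z 74.0 xr [537.9 595.3] yr [52.5 66.4]
[-7.42096019e-02  1.00675310e+02] deg -4.244117516846579
side housing 160 [564.0, -1.2, 24.8, 69.3, 88.3] med z 50.8 xr [529.9 597. ] yr [-13.4  10.4]
side pad 35 [566.2, 42.2, 47.9, 16.7, 3.2] med z 56.4 xr [542.6 590. ] yr [34.7 49. ]
```

View pics/sideclamp.png

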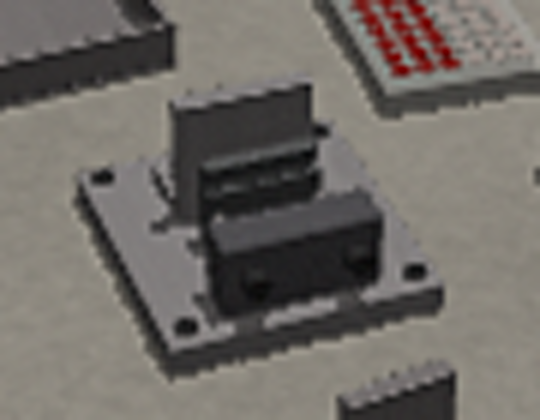

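```bash
cat >> h.py <<'E'
from scipy.spatial.transform import Rotation as Ro
def Rd(a):
    a=np.radians(a);return np.array([[np.cos(a),np.sin(a),0],[np.sin(a),-np.cos(a),0],[0,0,-1]])
def plan(*targets):
    """targets (x,y,z mm of TCP, tool-x yaw deg): prints shift mm and turn rad from now"""
    from cell import sensors
    s=sensors.read_state();R=s["tool_rot"];p=s["tool_pos"]*1000
    print("t",s["t"].__round__(2),"p",p.round(1),"yaw",np.degrees(np.arctan2(R[1,0],R[0,0])).round(2),"tilt",np.degrees(np.arccos(-R[2,2])).round(2),"F",s["contact_force"].round(1),"w",round(s["grip_width"]*1000,1))
    for x,y,z,a in targets:
        print((R.T@(np.array([x,y,z])-p)).round(1),Ro.from_matrix(R.T@Rd(a)).as_rotvec().round(4))
E
python3 -c "
from h import *
plan((522.5,-177.2,335,93.2))"
```

```text
t 0.1 p [221.8 584.1 404. ] yaw 69.21 tilt 0.08 F [ 0.4  0.6 -0.2] w 85.7
[-604.9  551.4   69.9] [-2.000e-04  1.400e-03 -4.187e-01]
```

>>> servo_tool([
  [30,-604.9,551.4,69.9,0,0.0014,-0.4187],
  [30,-604.9,551.4,69.9,0,0.0014,-0.4187],
  [30,-604.9,551.4,69.9,0,0.0014,-0.4187],
  [30,-604.9,551.4,69.9,0,0.0014,-0.4187],
  [30,-604.9,551.4,69.9,0,0.0014,-0.4187],
  [30,-604.9,551.4,69.9,0,0.0014,-0.4187],
  [30,-604.9,551.4,69.9,0,0.0014,-0.4187],
  [30,-604.9,551.4,69.9,0,0.0014,-0.4187],
  [30,-604.9,551.4,69.9,0,0.0014,-0.4187],
  [30,-604.9,551.4,69.9,0,0.0014,-0.4187],
  [30,-604.9,551.4,69.9,0,0.0014,-0.4187],
  [30,-604.9,551.4,69.9,0,0.0014,-0.4187],
], squeeze=40)

```text
t: 1.6
tool_pos: [0.4968, -0.1125, 0.3406]
tool_rot: [[-0.056, 0.998, 0.0], [0.998, 0.056, 0.002], [0.002, 0.0, -1.0]]
contact_force: [1.7, 1.1, -0.1]
grip_width: 0.03
```

```bash
python3 -c "
from h import *
plan((522.5,-177.2,335,93.2),(522.5,-177.2,257.7,93.2))"
```

```text
t 1.6 p [ 496.8 -112.5  340.6] yaw 93.23 tilt 0.09 F [ 1.7  1.1 -0.1] w 30.0
[-66.1  22.    5.6] [ 0.0003 -0.0016  0.0005]
[-66.2  21.9  82.9] [ 0.0003 -0.0016  0.0005]
```

>>> servo_tool([
  [30,-40,13,3.4,0,0,0],
  [30,-66.1,22,5.6,0,0,0],
  [30,-66.1,22,5.6,0,0,0],
  [30,-66.1,22,5.6,0,0,0],
])

```text
t: 2.1
tool_pos: [0.5219, -0.1747, 0.3349]
tool_rot: [[-0.056, 0.998, -0.001], [0.998, 0.056, 0.002], [0.002, -0.001, -1.0]]
contact_force: [1.1, 0.9, -0.9]
grip_width: 0.03
```

```bash
python3 - <<'E'
from h import *
from cell import imaging
plan((522.5,-177.2,257.7,93.2))
s=imaging.read_camera("side");t=imaging.read_camera("top")
a=cv2.resize(s["pixels"][130:330,240:440,::-1],(500,500),interpolation=cv2.INTER_CUBIC)
b=cv2.resize(t["pixels"][190:290,335:395,::-1],(300,500),interpolation=cv2.INTER_CUBIC)
cv2.imwrite("pics/above1.png",np.hstack([a,b]))
E
```

```text
t 2.1 p [ 521.9 -174.7  334.9] yaw 93.22 tilt 0.12 F [ 1.1  0.9 -0.9] w 30.0
[-2.7  0.5 77.2] [-0.0005 -0.0021  0.0004]
```

View pics/above1.png

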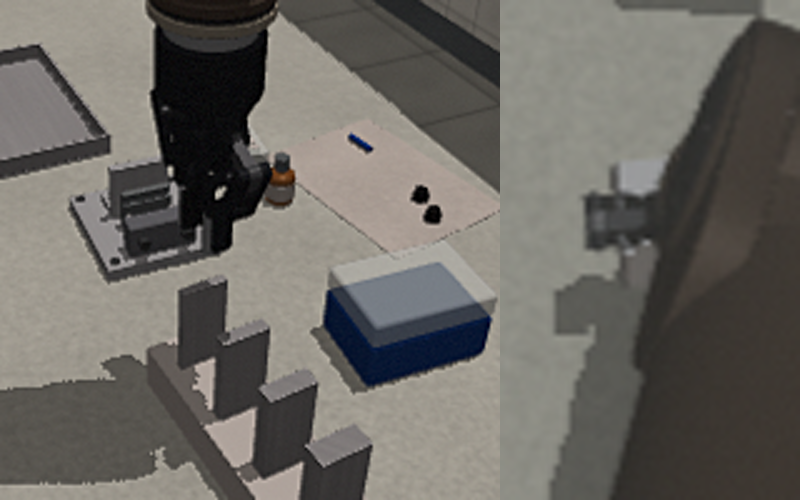

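Side view: the fingers (210,240) hover in line over leaf 1 (205,290), and all is undisturbed. Descend.

>>> servo_tool([
  [30,-2.7,0.5,40,0,0,0],
  [30,-2.7,0.5,77.2,0,0,0],
  [30,-2.7,0.5,77.2,0,0,0],
  [30,-2.7,0.5,77.2,0,0,0],
])

```text
t: 2.7
tool_pos: [0.5232, -0.1777, 0.2593]
tool_rot: [[-0.056, 0.998, 0.001], [0.998, 0.056, 0.001], [0.001, 0.001, -1.0]]
contact_force: [0.4, 0.1, 0.2]
grip_width: 0.03
```

```bash
python3 -c "
from h import *
plan((522.5,-177.2,257.7,93.2))"
```

```text
t 2.7 p [ 523.2 -177.7  259.3] yaw 93.24 tilt 0.11 F [0.4 0.1 0.2] w 30.0
[ 0.5 -0.7  1.6] [ 0.0015 -0.0012  0.0006]
```

>>> servo_tool([
  [0,0,0,0,0,0,0],
  [0,0,0,0,0,0,0],
  [0,0,0,0,0,0,0],
  [0,0,0,0,0,0,0],
  [0,0,0,0,0,0,0],
], squeeze=50)

```text
t: 3.32
tool_pos: [0.5234, -0.1778, 0.2596]
tool_rot: [[-0.056, 0.998, 0.003], [0.998, 0.056, 0.002], [0.001, 0.003, -1.0]]
contact_force: [-1.2, 1.3, 6.6]
grip_width: 0.0076
```

```bash
python3 -c "
from h import *
plan((523,-177.2,258,93.2))"
```

```text
t 3.33 p [ 523.4 -177.8  259.6] yaw 93.21 tilt 0.19 F [-1.2  1.3  6.6] w 7.6
[ 0.6 -0.4  1.6] [ 0.003  -0.0015  0.0002]
```

>>> servo_tool([
  [0,0,0,-40,0,0,0],
  [0,0,0,-82,0,0,0],
  [0,0,0,-82,0,0,0],
])

```text
t: 3.7
tool_pos: [0.5237, -0.1787, 0.3438]
tool_rot: [[-0.056, 0.998, 0.007], [0.998, 0.056, 0.0], [-0.0, 0.007, -1.0]]
contact_force: [-0.1, -0.1, -2.2]
grip_width: 0.0074
```

```bash
python3 -c "
from h import *
plan((568,46.5,341.5,86.8))"
```

```text
t 3.7 p [ 523.7 -178.7  343.8] yaw 93.19 tilt 0.41 F [-0.1 -0.1 -2.2] w 7.4
[222.4  56.7   2.6] [ 7.100e-03 -1.000e-04  1.115e-01]
```

>>> servo_tool([
  [0,50,12.7,0.5,0.002,0,0.05],
  [0,105,26.8,1,0.004,0,0.1115],
  [0,160,40.8,1,0.007,0,0.1115],
  [0,200,51,1,0.007,0,0.1115],
  [0,222.4,56.7,1,0.007,0,0.1115],
  [0,222.4,56.7,1,0.007,0,0.1115],
  [0,222.4,56.7,1,0.007,0,0.1115],
  [0,222.4,56.7,1,0.007,0,0.1115],
])

```text
t: 4.7
tool_pos: [0.5667, 0.0456, 0.3393]
tool_rot: [[0.058, 0.998, -0.007], [0.998, -0.058, 0.001], [0.0, -0.007, -1.0]]
contact_force: [0.2, -0.6, -1.5]
grip_width: 0.0072
```

```bash
python3 - <<'E'
from h import *
plan((567.9,46.7,319,86.8))
from cell import imaging
s=imaging.read_camera("side");t=imaging.read_camera("top")
np.savez("pics/side1.npz",**s)
P=cloud(s,255,345,150,250)*1000
q=P[(abs(P[:,0]-568)<40)&(P[:,1]>20)&(P[:,1]<75)&(P[:,2]>80)&(P[:,2]<150)]
print(len(q),np.percentile(q,[1,50,99],axis=0).round(1), "leaf foot lowest",q[:,2].min())
r=q[(q[:,2]<140)];r=r[r[:,1]<55];print("face y slope",np.polyfit(r[:,0],r[:,1],1),np.polyfit(r[:,2],r[:,1],1))
cv2.imwrite("pics/at1.png",cv2.resize(s["pixels"][140:250,250:350,::-1],(545,600),interpolation=cv2.INTER_CUBIC))
E
```

```text
t 4.7 p [566.7  45.6 339.3] yaw 86.69 tilt 0.4 F [ 0.2 -0.6 -1.5] w 7.2
[ 1.2  1.2 20.3] [-0.007  -0.0005 -0.002 ]
360 [[542.5  37.8  87.8]
 [560.7  41.2 119.6]
 [580.7  49.4 148.8]] leaf foot lowest 86.05656405515678
face y slope [-6.64673781e-02  7.85905136e+01] [4.34632489e-03 4.07814430e+01]
```

View pics/at1.png

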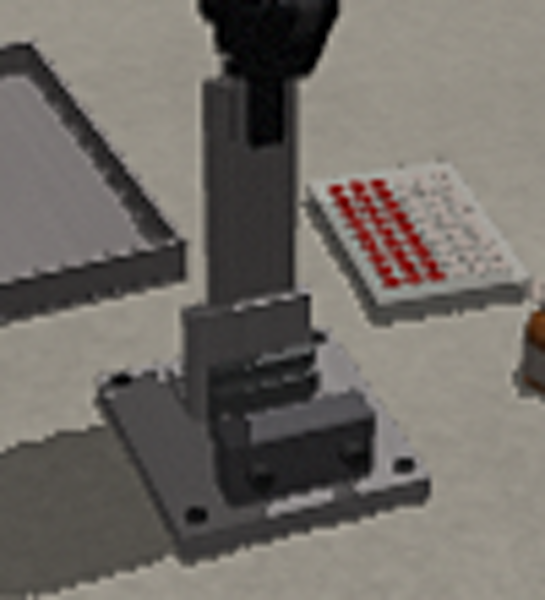

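Leaf 1 hangs upright over the gap, its foot just above the fence's top edge (250,305), about centred on the fence. Now lower to foot ≈ 67 mm, then slide in +y to touch.

>>> servo_tool([
  [0,0.6,2,10,-0.0035,0,0],
  [0,0.6,3,20,-0.007,0,0],
  [0,0.6,3,20,-0.007,0,0],
  [0,0.6,3,20,-0.007,0,0],
])

```text
t: 5.3
tool_pos: [0.5699, 0.0475, 0.3192]
tool_rot: [[0.056, 0.998, -0.0], [0.998, -0.056, 0.001], [0.001, -0.0, -1.0]]
contact_force: [0.6, -0.9, -2.3]
grip_width: 0.0072
```

```bash
python3 -c "
from h import *
plan((569,52,318,86.8))"
```

```text
t 5.3 p [569.9  47.5 319.2] yaw 86.81 tilt 0.05 F [ 0.6 -0.9 -2.3] w 7.2
[ 4.4 -1.1  1.2] [-0.0001 -0.0009  0.0001]
```

>>> servo_tool([
  [0,1,0,0,0,0,0],
  [0,2,0,0,0,0,0],
  [0,3,0,0,0,0,0],
  [0,3,0,0,0,0,0],
])

```text
t: 5.8
tool_pos: [0.57, 0.0507, 0.3194]
tool_rot: [[0.055, 0.998, 0.0], [0.998, -0.055, 0.001], [0.001, 0.0, -1.0]]
contact_force: [0.6, 0.4, -0.9]
grip_width: 0.0069
```

>>> servo_tool([
  [0,0.5,0,0,0,0,0],
  [0,1,0,0,0,0,0],
  [0,1,0,0,0,0,0],
])

```text
t: 6.18
tool_pos: [0.5701, 0.0516, 0.3193]
tool_rot: [[0.056, 0.998, 0.0], [0.998, -0.056, 0.001], [0.001, 0.0, -1.0]]
contact_force: [0.7, 0.2, -1.6]
grip_width: 0.0074
```

>>> servo_tool([
  [0,0.5,0,0,0,0,0],
  [0,1,0,0,0,0,0],
  [0,1,0,0,0,0,0],
])

```text
t: 6.55
tool_pos: [0.5701, 0.0525, 0.3193]
tool_rot: [[0.056, 0.998, 0.0], [0.998, -0.056, 0.001], [0.001, 0.0, -1.0]]
contact_force: [-0.2, -0.5, -1.6]
grip_width: 0.0068
```

>>> servo_tool([
  [0,0.5,0,0,0,0,0],
  [0,1,0,0,0,0,0],
  [0,1,0,0,0,0,0],
])

```text
t: 6.92
tool_pos: [0.5702, 0.053, 0.3193]
tool_rot: [[0.056, 0.998, 0.0], [0.998, -0.056, 0.0], [0.0, 0.0, -1.0]]
contact_force: [-0.5, -2.7, -1.5]
grip_width: 0.0075
```

>>> servo_tool([
  [0,-0.7,0,4,0,0,0],
  [0,-0.7,0,11,0,0,0],
  [0,-0.7,0,18,0,0,0],
  [0,-0.7,0,25,0,0,0],
  [0,-0.7,0,32,0,0,0],
  [0,-0.7,0,39,0,0,0],
  [0,-0.7,0,44,0,0,0],
  [0,-0.7,0,44,0,0,0],
])

```text
t: 7.92
tool_pos: [0.57, 0.0528, 0.2747]
tool_rot: [[0.056, 0.998, -0.001], [0.998, -0.056, 0.001], [0.001, -0.001, -1.0]]
contact_force: [-0.3, -3.5, -4.1]
grip_width: 0.0073
```

>>> servo_tool([
  [0,-0.5,0,2,0,0,0],
  [0,-0.5,0,4,0,0,0],
  [0,-0.5,0,6,0,0,0],
  [0,-0.5,0,6,0,0,0],
])

```text
t: 8.43
tool_pos: [0.5701, 0.0526, 0.2692]
tool_rot: [[0.056, 0.998, 0.0], [0.998, -0.056, 0.001], [0.001, 0.0, -1.0]]
contact_force: [0.7, -2.8, -2.5]
grip_width: 0.0073
```

>>> servo_tool([
  [0,0,0,0.7,0,0,0],
  [0,0,0,1.4,0,0,0],
  [0,0,0,1.4,0,0,0],
])

```text
t: 8.8
tool_pos: [0.5701, 0.0525, 0.2678]
tool_rot: [[0.056, 0.998, 0.0], [0.998, -0.056, 0.001], [0.001, 0.0, -1.0]]
contact_force: [0.6, -0.1, -1.8]
grip_width: 0.0074
```

>>> servo_tool([
  [0,0,0,0.7,0,0,0],
  [0,0,0,1.4,0,0,0],
  [0,0,0,1.4,0,0,0],
])

```text
t: 9.18
tool_pos: [0.5702, 0.0525, 0.2667]
tool_rot: [[0.056, 0.998, 0.0], [0.998, -0.056, 0.001], [0.001, 0.0, -1.0]]
contact_force: [-0.9, -0.6, 1.9]
grip_width: 0.0075
```

>>> servo_tool([
  [0,0,0,0.6,0,0,0],
  [0,0,0,0.6,0,0,0],
])

```text
t: 9.43
tool_pos: [0.5703, 0.0524, 0.2666]
tool_rot: [[0.056, 0.998, 0.001], [0.998, -0.056, 0.001], [0.001, 0.001, -1.0]]
contact_force: [-2.4, 0.2, 8.9]
grip_width: 0.007
```

>>> servo_tool([
  [0,0,0,-12,0,0,0],
  [0,0,0,-35,0,0,0],
  [0,0,0,-65,0,0,0],
  [0,0,0,-80,0,0,0],
  [0,0,0,-80,0,0,0],
])

```text
t: 10.05
tool_pos: [0.5703, 0.0524, 0.3468]
tool_rot: [[0.055, 0.998, 0.002], [0.998, -0.055, 0.002], [0.002, 0.002, -1.0]]
contact_force: [0.4, -0.1, -1.6]
grip_width: 0.0072
```

```bash
python3 -c "
from h import *
plan((507,290,345,88),(507,290,270,88),(507,290,257.5,88))"
```

```text
t 10.05 p [570.3  52.4 346.8] yaw 86.82 tilt 0.16 F [ 0.4 -0.1 -1.6] w 7.2
[233.7 -76.4   2.1] [ 0.0021 -0.0017 -0.0206]
[233.5 -76.6  77.1] [ 0.0021 -0.0017 -0.0206]
[233.5 -76.6  89.6] [ 0.0021 -0.0017 -0.0206]
```

>>> servo_tool([
  [0,45,-15,2,0,0,0],
  [0,100,-33,2,0,0,-0.01],
  [0,155,-51,2,0,0,-0.02],
  [0,205,-67,2,0.002,-0.001,-0.02],
  [0,233.6,-76.5,20,0.002,-0.001,-0.02],
  [0,233.6,-76.5,60,0.002,-0.001,-0.02],
  [0,233.6,-76.5,83,0.002,-0.001,-0.02],
  [0,233.6,-76.5,83,0.002,-0.001,-0.02],
  [0,233.6,-76.5,83,0.002,-0.001,-0.02],
])

```text
t: 11.18
tool_pos: [0.507, 0.2899, 0.2634]
tool_rot: [[0.036, 0.999, -0.002], [0.999, -0.036, 0.0], [-0.0, -0.002, -1.0]]
contact_force: [0.7, 0.7, 0.4]
grip_width: 0.0073
```

```bash
python3 -c "
from h import *
plan((507,290,257,88))"
```

```text
t 11.18 p [507.  289.9 263.4] yaw 87.94 tilt 0.1 F [0.7 0.7 0.4] w 7.3
[0.1 0.  6.4] [-0.0017  0.     -0.001 ]
```

>>> servo_tool([
  [0,0,0,3,0,0,0],
  [0,0,0,6,0,0,0],
  [0,0,0,7,0,0,0],
  [0,0,0,7,0,0,0],
])

```text
t: 11.68
tool_pos: [0.5067, 0.2899, 0.2562]
tool_rot: [[0.036, 0.999, -0.002], [0.999, -0.036, 0.0], [0.0, -0.002, -1.0]]
contact_force: [0.3, 0.1, -1.6]
grip_width: 0.0071
```

>>> servo_tool([
  [0,0,0,0.6,0,0,0],
  [0,0,0,0.9,0,0,0],
  [12,0,0,0.9,0,0,0],
  [24,0,0,0.9,0,0,0],
  [30,0,0,0.9,0,0,0],
  [30,0,0,0.9,0,0,0],
  [30,0,0,0,0,0,0],
  [30,0,0,-25,0,0,0],
  [30,0,0,-80,0,0,0],
  [30,0,0,-80,0,0,0],
])

```text
t: 12.92
tool_pos: [0.5083, 0.2904, 0.3403]
tool_rot: [[0.036, 0.999, 0.004], [0.999, -0.036, 0.004], [0.005, 0.004, -1.0]]
contact_force: [-0.0, 0.1, -0.5]
grip_width: 0.0301
```

```bash
python3 - <<'E'
from h import *
plan((526.2,-237.5,338,93.2))
from cell import imaging
s=imaging.read_camera("side");t=imaging.read_camera("top")
a=cv2.resize(s["pixels"][100:350,190:440,::-1],(500,500),interpolation=cv2.INTER_CUBIC)
b=cv2.resize(t["pixels"][185:285,145:205,::-1],(300,500),interpolation=cv2.INTER_CUBIC)
cv2.imwrite("pics/rel1.png",np.hstack([a,b]))
P=cloud(t,350,452,190,256);Q=P[P[:,2]>.105]
l=cv2.kmeans(Q[:,1:2].astype(np.float32),3,None,(3,50,1e-6),10,cv2.KMEANS_PP_CENTERS)[1].ravel()
for k in range(3): print(cv2.minAreaRect((Q[l==k][:,:2]*1000).astype(np.float32)))
E
```

```text
t 12.93 p [508.3 290.4 340.3] yaw 87.94 tilt 0.36 F [-0.   0.1 -0.5] w 30.1
[-526.9   36.9    0. ] [ 0.0044 -0.0044 -0.0918]
((525.5252075195312, -237.6406707763672), (39.67964553833008, 12.737032890319824), 3.1777472496032715)
((532.2212524414062, -355.9378356933594), (40.2797966003418, 21.95812225341797), 3.7369117736816406)
((529.0006713867188, -295.3280944824219), (39.96199417114258, 16.405153274536133), 1.8355833292007446)
```

View pics/rel1.png

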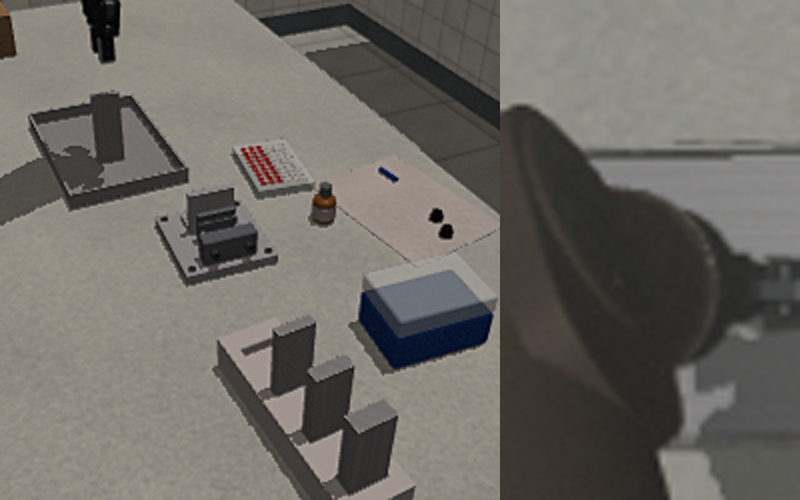

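Leaf 1 stands free in the tray (107,128); leaves 2–4 unmoved in the rack. On to leaf 2.

>>> servo_tool([
  [30,-40,2.8,0,0,0,0],
  [30,-100,7,0,0.004,-0.004,-0.05],
  [30,-160,11.2,0,0.004,-0.004,-0.0918],
  [30,-220,15.4,0,0.004,-0.004,-0.0918],
  [30,-280,19.6,0,0.004,-0.004,-0.0918],
  [30,-340,23.8,0,0.004,-0.004,-0.0918],
  [30,-400,28,0,0.004,-0.004,-0.0918],
  [30,-455,31.9,0,0.004,-0.004,-0.0918],
  [30,-500,35,0,0.004,-0.004,-0.0918],
  [30,-526.9,36.9,0,0.004,-0.004,-0.0918],
  [30,-526.9,36.9,0,0.004,-0.004,-0.0918],
  [30,-526.9,36.9,0,0.004,-0.004,-0.0918],
])

```text
t: 14.52
tool_pos: [0.5248, -0.2371, 0.335]
tool_rot: [[-0.057, 0.998, -0.008], [0.998, 0.057, -0.003], [-0.002, -0.008, -1.0]]
contact_force: [-0.0, 0.8, 0.6]
grip_width: 0.03
```

```bash
python3 -c "
from h import *
plan((526,-237.4,259.3,93.2))"
```

```text
t 14.53 p [ 524.8 -237.1  335. ] yaw 93.25 tilt 0.46 F [-0.   0.8  0.6] w 30.0
[-0.2  1.8 75.7] [-0.0077  0.0024  0.0008]
```

>>> servo_tool([
  [30,0,1,35,-0.004,0.001,0],
  [30,0,1.8,68,-0.0077,0.002,0],
  [30,0,1.8,75.7,-0.0077,0.002,0],
  [30,0,1.8,75.7,-0.0077,0.002,0],
  [30,0,1.8,75.7,-0.0077,0.002,0],
  [0,0,1.8,75.7,-0.0077,0.002,0],
  [0,0,1.8,75.7,-0.0077,0.002,0],
  [0,0,1.8,75.7,-0.0077,0.002,0],
  [0,0,1.8,75.7,-0.0077,0.002,0],
  [0,0,1.8,75.7,-0.0077,0.002,0],
], squeeze=70)

```text
t: 15.78
tool_pos: [0.5267, -0.2378, 0.2615]
tool_rot: [[-0.056, 0.998, 0.003], [0.998, 0.056, -0.001], [-0.001, 0.003, -1.0]]
contact_force: [-1.0, 1.7, 6.2]
grip_width: 0.011
```

```bash
python3 -c "
from h import *
plan((526,-237.4,259.3,93.2))"
```

```text
t 15.78 p [ 526.7 -237.8  261.5] yaw 93.24 tilt 0.2 F [-1.   1.7  6.2] w 11.0
[ 0.4 -0.7  2.2] [0.0034 0.0011 0.0006]
```

>>> servo_tool([
  [0,0,0,-20,0,0,0],
  [0,0,0,-55,0,0,0],
  [0,0,0,-80,0,0,0],
  [0,0,0,-82,0,0,0],
  [0,0,0,-82,0,0,0],
])

```text
t: 16.4
tool_pos: [0.5259, -0.2379, 0.342]
tool_rot: [[-0.056, 0.998, 0.002], [0.998, 0.056, -0.001], [-0.001, 0.002, -1.0]]
contact_force: [-0.1, -0.2, -0.8]
grip_width: 0.0113
```

```bash
python3 -c "
from h import *
plan((570,45.5,343.5,86.8))"
```

```text
t 16.4 p [ 525.9 -237.9  342. ] yaw 93.22 tilt 0.12 F [-0.1 -0.2 -0.8] w 11.3
[280.4  59.9  -1.8] [0.0016 0.0012 0.1121]
```

>>> servo_tool([
  [0,45,9.6,0,0,0,0],
  [0,100,21.4,0,0,0,0.06],
  [0,160,34.2,0,0,0,0.1121],
  [0,215,45.9,0,0,0,0.1121],
  [0,258,55.1,0,0,0,0.1121],
  [0,280.4,59.9,0,0,0,0.1121],
  [0,280.4,59.9,0,0,0,0.1121],
  [0,280.4,59.9,0,0,0,0.1121],
  [0,280.4,59.9,0,0,0,0.1121],
])

```text
t: 17.52
tool_pos: [0.5701, 0.0437, 0.3417]
tool_rot: [[0.058, 0.998, 0.001], [0.998, -0.058, -0.002], [-0.002, 0.001, -1.0]]
contact_force: [0.7, -1.1, -1.0]
grip_width: 0.0109
```

```bash
python3 -c "
from h import *
plan((570,46,321.5,86.8))"
```

```text
t 17.52 p [570.1  43.7 341.7] yaw 86.67 tilt 0.14 F [ 0.7 -1.1 -1. ] w 10.9
[ 2.3 -0.2 20.2] [ 0.0014  0.0021 -0.0023]
```

>>> servo_tool([
  [0,1,0,10,0,0,-0.002],
  [0,2.3,0,20,0.001,0.002,-0.002],
  [0,2.3,0,20.2,0.001,0.002,-0.002],
  [0,2.3,0,20.2,0.001,0.002,-0.002],
  [0,2.3,0,20.2,0.001,0.002,-0.002],
])

```text
t: 18.15
tool_pos: [0.5705, 0.0475, 0.3221]
tool_rot: [[0.054, 0.999, 0.001], [0.999, -0.054, 0.001], [0.001, 0.001, -1.0]]
contact_force: [0.6, -0.5, -1.5]
grip_width: 0.0107
```

>>> servo_tool([
  [0,1,0,0,0,0,0],
  [0,2,0,0,0,0,0],
  [0,2.5,0,0,0,0,0],
  [0,2.5,0,0,0,0,0],
])

```text
t: 18.65
tool_pos: [0.5706, 0.05, 0.3218]
tool_rot: [[0.054, 0.999, 0.001], [0.999, -0.054, 0.0], [0.0, 0.001, -1.0]]
contact_force: [0.5, -0.4, -1.8]
grip_width: 0.011
```

>>> servo_tool([
  [0,0.4,0,0,0,0,0],
  [0,0.8,0,0,0,0,0],
  [0,0.8,0,0,0,0,0],
])

```text
t: 19.02
tool_pos: [0.5706, 0.0504, 0.3219]
tool_rot: [[0.054, 0.999, 0.001], [0.999, -0.054, -0.0], [0.0, 0.001, -1.0]]
contact_force: [-1.2, -2.9, 0.4]
grip_width: 0.011
```

>>> servo_tool([
  [0,0.4,0,0,0,0,0],
  [0,0.6,0,0,0,0,0],
  [0,0.6,0,0,0,0,0],
])

```text
t: 19.4
tool_pos: [0.5706, 0.0507, 0.3219]
tool_rot: [[0.055, 0.999, 0.001], [0.999, -0.055, -0.0], [-0.0, 0.001, -1.0]]
contact_force: [-0.5, -5.4, 1.8]
grip_width: 0.0109
```

>>> servo_tool([
  [0,-0.5,0,4,0,0,0],
  [0,-0.5,0,9,0,0,0],
  [0,-0.5,0,13,0,0,0],
  [0,-0.5,0,13,0,0,0],
])

```text
t: 19.9
tool_pos: [0.5705, 0.0507, 0.308]
tool_rot: [[0.054, 0.999, 0.0], [0.999, -0.054, -0.0], [-0.0, 0.0, -1.0]]
contact_force: [2.2, -5.4, -3.5]
grip_width: 0.011
```

>>> servo_tool([
  [0,0,0,1,0,0,0],
  [0,0,0,2,0,0,0],
  [0,0,0,3,0,0,0],
  [0,0,0,3,0,0,0],
])

```text
t: 20.4
tool_pos: [0.5706, 0.0506, 0.3056]
tool_rot: [[0.054, 0.999, 0.001], [0.999, -0.054, 0.0], [0.0, 0.001, -1.0]]
contact_force: [-0.6, -4.5, 1.4]
grip_width: 0.0106
```

>>> servo_tool([
  [0,0,0,1,0,0,0],
  [0,0,0,2,0,0,0],
  [0,0,0,3,0,0,0],
  [0,0,0,3,0,0,0],
])

```text
t: 20.9
tool_pos: [0.5708, 0.0506, 0.3032]
tool_rot: [[0.054, 0.999, 0.002], [0.999, -0.054, 0.0], [0.0, 0.002, -1.0]]
contact_force: [-0.3, -5.0, 6.4]
grip_width: 0.0108
```

>>> servo_tool([
  [0,0,0,1,0,0,0],
  [0,0,0,2,0,0,0],
  [0,0,0,2,0,0,0],
])

```text
t: 21.28
tool_pos: [0.571, 0.0505, 0.3015]
tool_rot: [[0.054, 0.999, 0.002], [0.999, -0.054, 0.0], [0.001, 0.002, -1.0]]
contact_force: [-1.1, -6.1, 8.0]
grip_width: 0.0109
```

>>> servo_tool([
  [0,0,0,1,0,0,0],
  [0,0,0,2,0,0,0],
  [0,0,0,2,0,0,0],
])

```text
t: 21.65
tool_pos: [0.5712, 0.0505, 0.2997]
tool_rot: [[0.054, 0.999, 0.003], [0.999, -0.054, 0.001], [0.001, 0.003, -1.0]]
contact_force: [-1.4, -3.9, 8.9]
grip_width: 0.0111
```

>>> servo_tool([
  [0,0,0,1,0,0,0],
  [0,0,0,2,0,0,0],
  [0,0,0,2,0,0,0],
])

```text
t: 22.02
tool_pos: [0.5712, 0.0505, 0.2977]
tool_rot: [[0.054, 0.999, 0.003], [0.999, -0.054, 0.0], [0.001, 0.003, -1.0]]
contact_force: [-0.9, -5.6, 7.9]
grip_width: 0.011
```

>>> servo_tool([
  [0,0,0,2,0,0,0],
  [0,0,0,4,0,0,0],
  [0,0,0,6,0,0,0],
  [0,0,0,8,0,0,0],
  [0,0,0,10,0,0,0],
  [0,0,0,10,0,0,0],
])

```text
t: 22.78
tool_pos: [0.5713, 0.0505, 0.2875]
tool_rot: [[0.054, 0.999, 0.003], [0.999, -0.054, 0.0], [0.001, 0.003, -1.0]]
contact_force: [1.0, -5.0, 6.0]
grip_width: 0.0111
```

>>> servo_tool([
  [0,0,0,2,0,0,0],
  [0,0,0,4,0,0,0],
  [0,0,0,6,0,0,0],
  [0,0,0,8,0,0,0],
  [0,0,0,8,0,0,0],
])

```text
t: 23.4
tool_pos: [0.5713, 0.0505, 0.2795]
tool_rot: [[0.054, 0.999, 0.003], [0.999, -0.054, 0.0], [0.001, 0.003, -1.0]]
contact_force: [1.9, -5.3, 6.1]
grip_width: 0.0106
```

>>> servo_tool([
  [0,0,0,2,0,0,0],
  [0,0,0,4,0,0,0],
  [0,0,0,6,0,0,0],
  [0,0,0,8,0,0,0],
  [0,0,0,8,0,0,0],
])

```text
t: 24.02
tool_pos: [0.5713, 0.0505, 0.2715]
tool_rot: [[0.054, 0.999, 0.003], [0.999, -0.054, 0.0], [0.001, 0.003, -1.0]]
contact_force: [0.2, -5.7, 5.8]
grip_width: 0.011
```

>>> servo_tool([
  [0,0,0,1,0,0,0],
  [0,0,0,1.5,0,0,0],
  [0,0,0,1.5,0,0,0],
])

```text
t: 24.4
tool_pos: [0.5714, 0.0505, 0.2702]
tool_rot: [[0.054, 0.999, 0.003], [0.999, -0.054, 0.0], [0.001, 0.003, -1.0]]
contact_force: [-0.1, -5.4, 8.0]
grip_width: 0.0107
```

>>> servo_tool([
  [0,0,0,0.5,0,0,0],
  [0,0,0,1,0,0,0],
  [0,0,0,1,0,0,0],
])

```text
t: 24.78
tool_pos: [0.5714, 0.0505, 0.2692]
tool_rot: [[0.054, 0.999, 0.003], [0.999, -0.054, 0.0], [0.001, 0.003, -1.0]]
contact_force: [-0.2, -6.4, 8.8]
grip_width: 0.0109
```

>>> servo_tool([
  [0,0,0,0.5,0,0,0],
  [0,0,0,1,0,0,0],
  [0,0,0,1,0,0,0],
])

```text
t: 25.15
tool_pos: [0.5714, 0.0505, 0.2685]
tool_rot: [[0.054, 0.999, 0.003], [0.999, -0.054, 0.001], [0.001, 0.003, -1.0]]
contact_force: [-0.9, -5.7, 11.8]
grip_width: 0.0107
```

>>> servo_tool([
  [0,0,0,0.4,0,0,0],
  [0,0,0,0.8,0,0,0],
  [0,0,0,0.8,0,0,0],
])

```text
t: 25.52
tool_pos: [0.5714, 0.0504, 0.2685]
tool_rot: [[0.055, 0.999, 0.004], [0.999, -0.055, 0.001], [0.001, 0.004, -1.0]]
contact_force: [-4.2, -5.7, 20.0]
grip_width: 0.011
```

Leaf 2 is home: z stopped at 268.5 mm, as predicted, with drag and a +y reaction throughout. Relax the force, then let go.

>>> servo_tool([
  [0,-0.4,0,-0.8,0,0,0],
  [0,-0.6,0,-1.5,0,0,0],
  [0,-0.6,0,-1.5,0,0,0],
  [14,-0.6,0,-1.5,0,0,0],
  [22,-0.6,0,-1.5,0,0,0],
  [30,-0.6,0,-1.5,0,0,0],
  [30,-0.6,0,-1.5,0,0,0],
  [30,-0.6,0,-1.5,0,0,0],
])

```text
t: 26.52
tool_pos: [0.5706, 0.0504, 0.2679]
tool_rot: [[0.054, 0.999, 0.001], [0.999, -0.054, 0.001], [0.001, 0.001, -1.0]]
contact_force: [-0.0, 1.0, -0.2]
grip_width: 0.0299
```

>>> servo_tool([
  [30,0,0,-20,0,0,0],
  [30,0,0,-60,0,0,0],
  [30,0,0,-110,0,0,0],
  [30,0,-50,-130,0,0,0],
  [30,0,-110,-130,0,0,0],
  [30,0,-150,-130,0,0,0],
  [30,0,-150,-130,0,0,0],
])

```text
t: 27.4
tool_pos: [0.4183, 0.0583, 0.398]
tool_rot: [[0.053, 0.999, 0.0], [0.999, -0.053, 0.002], [0.002, -0.0, -1.0]]
contact_force: [0.0, 0.8, 0.5]
grip_width: 0.03
```

```bash
python3 - <<'E'
from h import *
plan()
from cell import imaging
s=imaging.read_camera("side");t=imaging.read_camera("top")
a=cv2.resize(s["pixels"][130:260,240:360,::-1],(480,520),interpolation=cv2.INTER_CUBIC)
b=cv2.resize(s["pixels"][130:330,190:400,::-1],(315,300),interpolation=cv2.INTER_CUBIC)
o=np.zeros((520,800,3),np.uint8);o[:,:480]=a;o[:300,485:]=b
cv2.imwrite("pics/end.png",o)
P=cloud(s,255,345,130,250)*1000
q=P[(abs(P[:,0]-570)<35)&(P[:,1]>30)&(P[:,1]<60)&(P[:,2]>80)]
print("side leaf2",len(q),np.percentile(q,[2,50,98],axis=0).round(1))
f=q[q[:,2]<118];print("y vs z slope",np.polyfit(f[:,2],f[:,1],1))
P=cloud(t,262,318,180,248)*1000;q=P[(abs(P[:,1]-48)<25)&(P[:,2]>110)&(P[:,2]<140)]
if len(q)>5:print("top leaf2",len(q),np.median(q[:,2]),cv2.minAreaRect(q[:,:2].astype(np.float32)))
P=cloud(t,145,245,195,280)*1000;q=P[P[:,2]>95];print("leaf1",len(q),np.median(q,axis=0) if len(q) else "")
P=cloud(t,350,452,190,256);Q=P[P[:,2]>.105]
l=cv2.kmeans(Q[:,1:2].astype(np.float32),2,None,(3,50,1e-6),10,cv2.KMEANS_PP_CENTERS)[1].ravel()
for k in range(2): print(cv2.minAreaRect((Q[l==k][:,:2]*1000).astype(np.float32)))
E
```

```text
t 27.4 p [418.3  58.3 398. ] yaw 86.98 tilt 0.1 F [0.  0.8 0.5] w 30.0
side leaf2 306 [[549.2  41.   81.2]
 [566.8  44.2 106.7]
 [587.5  55.4 125.9]]
y vs z slope [-1.26520382e-02  4.57884412e+01]
top leaf2 78 126.32248896050382 ((570.73291015625, 50.01239013671875), (10.815679550170898, 39.313232421875), 88.7962875366211)
leaf1 215 [457.13622881 105.62751702 609.40627533]
((532.17333984375, -356.37115478515625), (40.37751770019531, 21.128931045532227), 5.1229329109191895)
((529.011474609375, -295.41790771484375), (40.040069580078125, 17.035778045654297), 3.2020106315612793)
```

View pics/end.png

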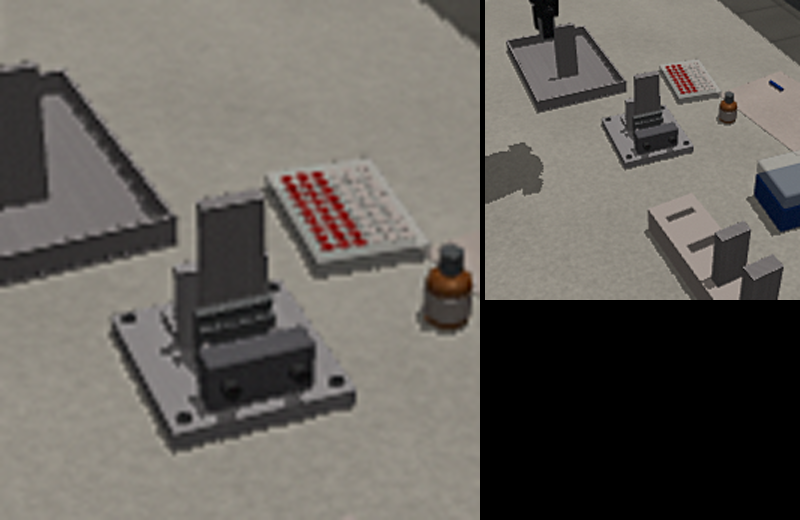

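The end view shows leaf 2 upright in the gap (232,260), leaf 1 standing in the tray, and leaves 3 and 4 in the rack. Leaf 2's top measures 126.3 mm. This camera reads about 1 mm high, so that fits the expected 125 mm. Handing in.

```bash
python3 -c "
from cell import bot
print(bot.close_job())"
```

```text
the job is handed in; nothing more can be done
None
```

Leaf 2 (12 mm) is the first leaf that binds, and I left it standing fully home in the gap with the gripper let go. The job is handed in; no verdict was reported.

- **Leaf 1 (8 mm):** it went down to the gap's floor without drag, so it was loose. It now stands in the tray.
- **Leaf 2 (12 mm):** it dragged steadily at about 6 to 9 N from the lead-in down and stopped on the floor at the height I had predicted. The wrist force reached at most about 20 N.
- **Last checks:**
  - Leaf 2's top read 126.3 mm, against 125 mm expected; this camera reads about 1 mm high.
  - Leaf 2 is about 3 mm from mid-length and upright.
  - Leaf 3 measured within 1 mm of its start and leaf 4 within about 1 mm.
  - The well plate, vial and tip box look undisturbed in the last picture.
  - The arm is clear of everything. Time used was about 27.5 s.
- **Disagreed or not measured:**
  - The last depth check on leaf 1 hit the robot arm instead of the leaf, so I confirmed leaf 1 in the tray only from the pictures.
  - I did not measure the pad's pressure on leaf 2 after letting go. I inferred it from the drag during insertion.

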